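# Clamp a block with a ratcheting clamping lever

## Robot

A 7-joint arm with a two-finger parallel gripper is mounted at the origin on a cart in front of the work surface, level with it; the furniture and walls round the work are solid. World frame = base frame: x ahead of the robot, y to its left, z up, the work surface at z = 0. Lengths are in m, angles in rad, forces in N, time in s.
With the tool pointing down it reaches from about 0.425 to 0.925 m from the base axis. Payload 6.8 kg.
Tool frame: the origin (TCP) lies at the very end of the fingers, on their centre line; the grasp point (between the pads) lies 19 mm behind it (hold_point_z is the distance from the TCP to the grasp point, in m); z points along the fingers, y is the direction in which the jaws open and shut (so a half turn about z gives the same grasp; the last joint's range is limited). The gripper opens to 85 mm and grips with 20 to 120 N. Pads are 22 mm wide; open, the fingers measure 114 mm over their backs; the gripper's body (76 mm by 85 mm) begins 54 mm behind the grasp point. The pads swing forward as they close: fully open they stand 13 mm farther back than shut.
Start: joints at [-1.377, 0.477, 0.022, 1.555, -0.011, 1.109, -0.083], TCP at [0.201, 0.645, 0.231] pointing down, gripper open.
Joint ranges: [-2.96, 2.96], [-0.34, 2.1], [-1.41, 1.46], [0.24, 2.44], [-1.37, 4.51], [0.17, 1.92], [-2.96, 2.96]. Speed limits (rad/s): [2.39, 2.39, 3.14, 3.14, 3.14, 3.14, 3.14].

## Interface

Orientations are given as a unit quaternion [w, x, y, z].
In Python, from station import get_obs, read_camera, calibration, hand_in, regions_of, hold_point_z gives the robot as it stands.
- The arm moves only by the tool send_rows, never from a script. Its argument "motion" is text: rows parted by semicolons, each of 7 numbers parted by spaces: the shift along the world's x, y, z in cm, then the turn, a rotation vector about the world's x, y, z in degrees, then the closure, from 0 (fully open) to 1 (shut). In form: dx dy dz rx ry rz fingers; .... A call has 1 to 20 rows; each row shifts and turns the pose as measured when the row begins; what a row does not reach is not made up. A row lasts 1/12 s, in which the tool goes at most 41.7 mm and 7.16 degrees, less where a joint would pass 70% of its speed; a pose out of reach is approached as far as the arm can. A call is refused whole if a number of a shift passes 4.17 or a number of a turn 7.16, either way. A call with a gripper value outside its range is refused whole. The fingers move at their own pace and stop on an object; "newtons" is the grip in N (left out, the last holds). Time passes only in rows, so rows that do not move let the fingers close. It gives the time, the measured TCP pose, the force and the opening at its end, in the units of the state.
- get_obs(): the state, without advancing time (a new reading comes with each control period).
- read_camera(name): name is "scene" or "top"; returns the picture (400x640x3 uint8, red, green, blue); there is no depth.
- calibration(name): a dict with "mtx" (3x3 intrinsics, pixels), "R" (3x3) and "t" (3): a world point X has camera coordinates R X + t. Camera axes: x right, y down, z forward; pixel columns grow to the right and rows downward; lengths in m; the calibration is good to about 2 mm. A picture is of the moment at which its call begins. calibration takes no time and is no camera call.
- hand_in(): hands the job in, once; it reports no verdict.
Trained networks look in the newest picture that a camera, given by its name, has taken for a name from the list of things; names that differ only in an ending like _2 or _b are one class to them, and where a whole thing is asked for, a point or a joint stands for the part that bears it (a point fixed in the world has none). Each returns a list of dicts, best first, with "conf" (0 to 1); they miss things now and then, are a little off and sometimes report something else, mostly with a low value. They report only what shows in the picture. A call takes as long as a camera call.
- regions_of(thing, camera): "region" (400x640 bool, what is visible of it) and "point" ([column, row] in pixels, amid what is visible of it).
The state is a dict: "t": time; "q": joint angles; "joint_vel": joint speeds; "joint_torque": joint torques, N m; "eef_pos": TCP position; "tool_rot": TCP orientation; "contact_force": force on the tool from outside, world axes, zero at the start; "torque": the same for the moment, N m; "gripper_width": opening from 0.0 (shut) to 1.0 (fully open).
Only numpy, scipy, OpenCV 4.12 (cv2) and the standard library are available. Lean on these libraries where they do the work, as an engineer would, in place of code of your own. Each camera call takes 0.05 s, during which the arm holds its last target.

## Task

Clamp the plywood block firmly in the work holder by turning the clamping lever clockwise (seen from above). The lever can only swing part of a turn between its two stop pins, so after a stroke lift it off its serrations, swing it back, let it drop in again and turn on, until the sprung pad presses the block against the fence with about 30 N - firm, but never crushing it. Finish with the lever seated down on its serrations and let go of it, and leave the things around undisturbed.

Things in the scene. Friction and masses are not known exactly. Their poses are not given: they have to be found in the camera images.
- holder: dark steel work holder with a grey gearbox housing, bed 90 x 233 x 15 mm, fixed to the counter. Origin on the counter under the spindle axis; the bed runs from the lever along -y to the fence (43 mm tall, bolted down at a distance that differs between set-ups), -x is the side towards the robot. Two stop pins, 8 mm thick, stand 42 mm from the axis beside the lever, up to 99 mm above the counter
- hub (a point): centre of the steel spindle's crown, on the vertical axis of spindle and lever, 46 mm above the counter. The black lever hub above it is 62 mm wide and ends 81 mm above the counter
- knob (a point): centre of the upright round black knob on the end of the clamping lever: 26 mm diameter, 42 mm tall, 90 mm from the spindle axis, 111 mm above the counter while the lever is seated. The slim arm (12 mm thick) leaves below the knob, its top 22 mm below this point. It can be pinched from above from any side; being round, it can turn between the fingers
- lever (a joint): swing of the lever, 0 to 1.4 rad between its stops, growing clockwise from above (tightening). At 1.0 it points along the holder's -x; at 0 it points 1.0 rad counter-clockwise of that (fence side), at 1.4 it points 0.4 rad clockwise of it. Seated, it carries the spindle after up to 0.12 rad of play; lifted, it swings freely. Starts in the lower part of its swing, seated or tooth on tooth
- lever_lift (a joint): height of the lever above its seat in m: 0 seated, 0.014 hard stop. A spring presses it down (4 N at the seat plus 250 N/m; the lever weighs 1 N). The 16 serrations, 0.393 rad apart, are 6 mm deep: it swings free above 0.006. Tooth on tooth it may rest at about 0.006 and drops in after a small swing to either side
- spindle (a joint): turn of the spindle in rad, clockwise from above, 0 at the start. It takes 0.7 Nm (about 8 N at the knob) to turn while the pad is free, and stays where it is left. It moves the jaw 14 mm per rad towards the fence. Clamping takes 1.4 to 1.9 rad in all, more than one stroke of the lever
- jaw: sliding dark steel jaw, 78 x 20 x 38 mm, moving along the holder's -y to the fence; origin at the centre of its underside. It carries on springs an aluminium pad (60 x 6 x 30 mm) whose face stands 25.5 mm beyond the origin until pressed; the pad yields 1 mm per 10 N, at most 11 mm. A pad force F adds F x 0.014 Nm to the lever's load (30 N: 0.42 Nm, about 4.7 N more at the knob)
- ply_block: plywood workpiece, 50 x 70 x 50 mm (50 mm between the jaws), standing loosely on the bed between pad and fence; origin at the centre of its underside
- dip_bowl: cream bowl, 95 mm wide, 60 mm tall, a bystander; origin under its centre
- glaze_jar: grey jar with a black lid, 68 mm wide, 62 mm tall, a bystander; origin under its centre
- masking_tape: roll of masking tape lying flat, 96 mm wide, 25 mm tall, a bystander; origin under its centre

How it is judged:
On the way, in this order (a step that is already met when the one before it is completed fails the run):
1. the seated lever has turned the spindle through at least 0.45 rad (value of joint spindle above 0.45 rad and value of joint lever_lift below 0.003 m), for 0.1 s.
2. the lever is lifted clear of its serrations (value of joint lever_lift above 0.006 m), for 0.1 s.
3. the lever is seated again and has turned the spindle on to the clamping range, past 1.35 rad (value of joint spindle above 1.35 rad and value of joint lever_lift below 0.003 m), for 0.1 s.
At the end, for the whole second after the job is handed in: The pad presses the block against the fence with 15 to 48 N, the block is upright (within 0.06 rad) and at rest, and the lever is fully seated on its serrations (within 2 mm) and released (contact force between jaw and ply_block between 15 and 48 N and angle between ply_block's own z axis and vertical below 0.06 rad and value of joint lever_lift below 0.002 m and linear speed of ply_block below 0.01 m/s and velocity of joint spindle between -0.05 and 0.05 rad/s); the robot touches nothing.
It fails at once if the pad crushes the block (more than 60 N) (contact force between jaw and ply_block above 60 N).
It fails at once if a bystander is moved by more than 3 cm (distance of any of dip_bowl, glaze_jar, masking_tape from where it was at the start of the episode above 0.03 m).
It also fails if it takes over 56 s, if anything falls off the work surface, if the arm or the gripper's body presses on something with over 40 N, if the wrist force passes 120 N, or if a joint passes its speed limit or range.

## Working session

There is one attempt and no reset: what is moved stays moved. The work goes in short steps, Python scripts to look and compute and a tool call to move; the robot and the scene stay as the last step left them, time stands still between calls to the robot, and variables do not carry over. Pictures are saved under pics/ and viewed, and the job is handed in when it is done.

Besides the shell and the picture viewer there is one more tool, called after "Call:" as name(argument=value, ...) on one line, values as JSON. send_rows: Moves the arm, as the interface text tells. Its arguments: {"type":"object","properties":{"motion":{"type":"string"},"newtons":{"type":"number"}},"required":["motion"]}

```bash
mkdir -p pics; ls
python3 - <<'E'
from station import *
import cv2
o=get_obs();print(o)
print(hold_point_z)
for c in("scene","top"):
    im=read_camera(c);cv2.imwrite(f"pics/a_{c}.png",im[:,:,::-1]);k=calibration(c);print(c,k)
E
```

```text
pics
{'t': 0.0, 'q': array([-1.37709504,  0.47777194,  0.02229258,  1.55643656, -0.01152643,
        1.10927724, -0.08309566]), 'joint_vel': array([-0.00139279,  0.00065535,  0.00103326,  0.00027763, -0.00048664,
       -0.00016233, -0.00087205]), 'joint_torque': array([-9.55179858e-04, -5.96449149e+01,  1.60750654e+00, -2.81188291e+01,
        1.24793197e-02,  9.43943218e-03,  1.23641402e-05]), 'eef_pos': array([0.20044306, 0.64394689, 0.23034994]), 'tool_rot': array([-9.06480940e-05,  1.50300765e-01,  9.88639924e-01, -8.78575327e-04]), 'contact_force': array([0.3248514 , 0.2417685 , 0.32211351]), 'torque': array([0.00881156, 0.00630038, 0.05194851]), 'gripper_width': 1.000908378239232}
0.0187
scene {'mtx': array([[433.4437735 ,   0.        , 319.36440693],
       [  0.        , 433.4437735 , 194.56050331],
       [  0.        ,   0.        ,   1.        ]]), 'R': array([[ 0.79727128, -0.60361937, -0.00147186],
       [-0.28666328, -0.37648187, -0.88095719],
       [ 0.53120869,  0.70278379, -0.47319369]]), 't': array([-0.52857913,  0.15343074,  1.0696947 ])}
top {'mtx': array([[430.76718697,   0.        , 325.92940455],
       [  0.        , 430.76718697, 193.09904553],
       [  0.        ,   0.        ,   1.        ]]), 'R': array([[-0.01395439, -0.99988563, -0.0058315 ],
       [-0.99414339,  0.01449883, -0.10709202],
       [ 0.10716432,  0.00430294, -0.99423201]]), 't': array([-0.20038461,  0.50412457,  1.23447857])}
```

View pics/a_scene.png

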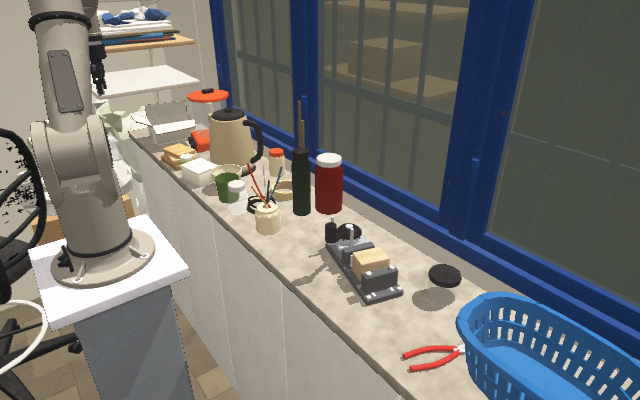

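View pics/a_top.png

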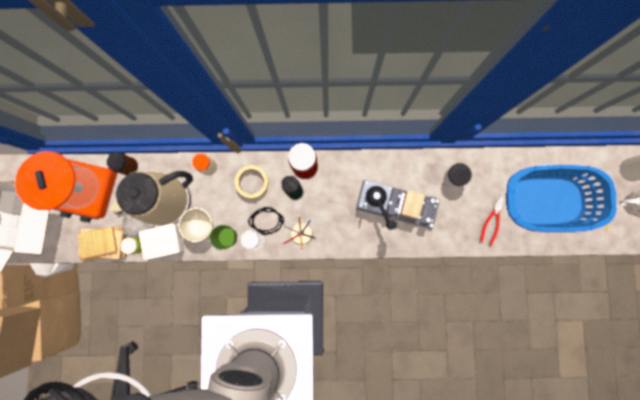

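```bash
cat > h.py <<'E'
from station import *
import numpy as np, cv2
def ray(cam,px,z):
    k=calibration(cam);d=np.linalg.inv(k["mtx"])@np.array([px[0],px[1],1.]);d=k["R"].T@d;c=-k["R"].T@k["t"]
    return c+d*(z-c[2])/d[2]
def proj(cam,X):
    k=calibration(cam);p=k["mtx"]@(k["R"]@np.array(X)+k["t"]);return p[:2]/p[2]
def tri(p1,p2):
    A=[];b=[]
    for cam,px in (("scene",p1),("top",p2)):
        k=calibration(cam);P=k["mtx"]@np.c_[k["R"],k["t"]]
        for i in(0,1):
            r=px[i]*P[2]-P[i];A.append(r[:3]/np.linalg.norm(r[:3]));b.append(-r[3]/np.linalg.norm(r[:3]))
    return np.linalg.lstsq(np.array(A),np.array(b),rcond=None)[0]
E
python3 - <<'E'
from h import *
for n in ("knob","hub","jaw","ply_block","holder","dip_bowl","glaze_jar","masking_tape"):
  for c in ("scene","top"):
    try:
      for r in regions_of(n,c)[:2]:
        g=r["region"];ys,xs=np.nonzero(g);print(n,c,round(r["conf"],2),np.round(r["point"],1),xs.min(),xs.max(),ys.min(),ys.max(),len(xs))
    except Exception as e: print(n,c,e)
print(get_obs()['t'])
E
```

```text
knob scene 0.77 [337.  230.8] 325 361 222 244 518
knob scene 0.49 [281.2 192.4] 272 292 180 200 322
knob top 0.78 [379.  200.7] 365 395 186 229 474
knob top 0.71 [391.7 203.7] 387 403 189 215 295
hub scene 0.74 [350.3 248.7] 325 402 217 305 2132
hub top 0.96 [388.2 205. ] 356 438 179 229 1861
jaw scene 0.8 [349.3 251.4] 342 374 242 264 323
jaw top 0.69 [391.9 203.9] 386 403 188 216 317
ply_block scene 0.69 [369.1 262.7] 352 390 248 278 770
ply_block top 0.62 [410.6 204.6] 400 424 191 218 520
ply_block top 0.36 [386.4 208.1] 356 438 181 229 1687
holder scene 0.55 [349.3 250.2] 325 402 217 305 2206
holder top 0.83 [385.7 205.3] 355 437 180 229 1748
dip_bowl scene 0.77 [225.9 167.7] 211 241 164 177 274
dip_bowl top 0.72 [197.3 225.4] 178 212 208 240 931
dip_bowl top 0.39 [260.2 183.6] 235 268 166 198 425
glaze_jar scene 0.73 [337.1 229.2] 325 361 223 244 526
glaze_jar scene 0.65 [443.9 283. ] 428 460 264 303 1073
glaze_jar top 0.57 [459.2 177.4] 445 471 163 187 491
masking_tape scene 0.85 [280.2 192.4] 271 292 180 199 283
masking_tape top 0.85 [239.2 180.9] 235 266 166 198 341
masking_tape top 0.72 [195.1 225.5] 179 211 208 240 864
0.9
```

Run:
```python
from h import *
a=cv2.imread("pics/a_top.png")[150:260,330:480];b=cv2.imread("pics/a_scene.png")[200:320,310:430]
cv2.imwrite("pics/ct.png",cv2.resize(a,None,fx=5,fy=5,interpolation=cv2.INTER_CUBIC))
cv2.imwrite("pics/cs.png",cv2.resize(b,None,fx=5,fy=5,interpolation=cv2.INTER_CUBIC))
```

```text
(no output)
```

View pics/ct.png

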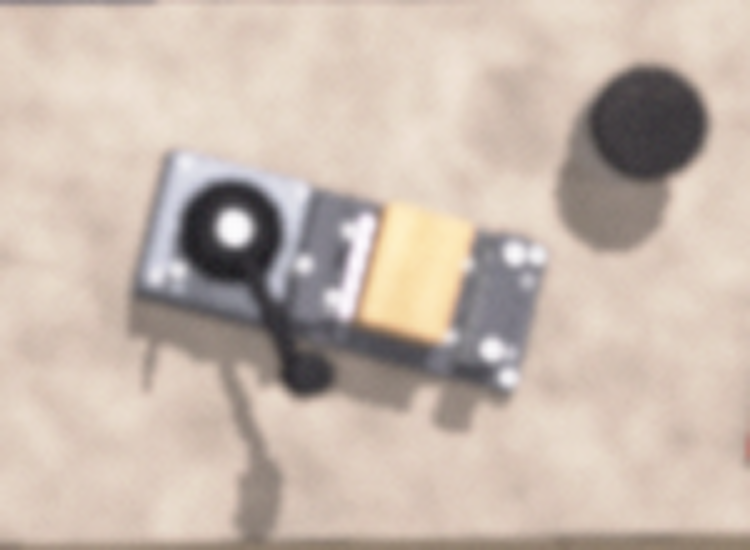

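View pics/cs.png

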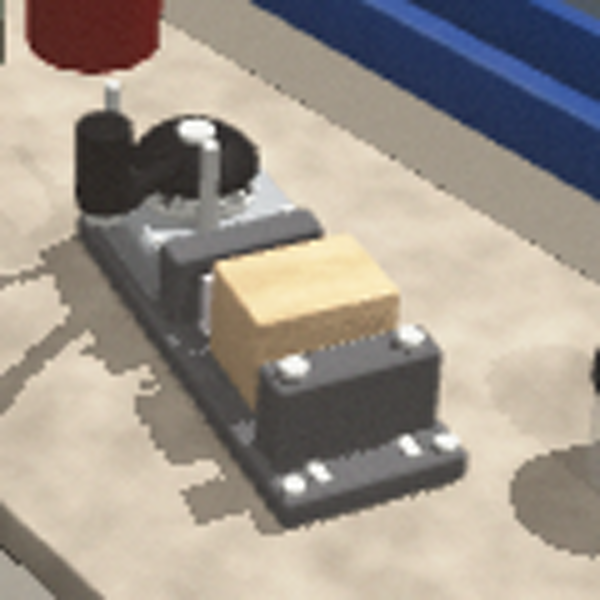

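Run:
```python
from h import *
T=lambda u,v:(330+u/5-.4,150+v/5-.4)
S=lambda u,v:(310+u/5-.4,200+v/5-.4)
cap=tri(S(196,131),T(235,229));print("cap",cap)
for z in(.081,.083,.085,.09):print(z,ray("top",T(235,229),z),ray("scene",S(196,131),z))
kt=ray("top",T(308,372),.132);print("knob top",kt, ray("scene",S(105,122),.132), "c",ray("scene",S(105,162),.111))
# bed corners approx z 0.015
for p in((170,150),(140,290),(548,245),(508,395)):print(ray("top",T(*p),.015))
print("fence screws",ray("top",T(515,254),.05),ray("top",T(490,350),.05))
for p in((385,205),(472,222),(445,342),(360,322)):print("blk",ray("top",T(*p),.065))
for p in ((212,262),(263,324),(400,295),(335,236)):print("blkS",ray("scene",S(*p),.065))
```

```text
cap [ 0.48712587 -0.34968394  0.07955918]
0.081 [ 0.48680097 -0.34938668  0.081     ] [ 0.48582227 -0.35147715  0.081     ]
0.083 [ 0.48659963 -0.34915919  0.083     ] [ 0.4837183  -0.35384181  0.083     ]
0.085 [ 0.4863983  -0.34893169  0.085     ] [ 0.48161433 -0.35620646  0.085     ]
0.09 [ 0.48589497 -0.34836295  0.09      ] [ 0.47635441 -0.3621181   0.09      ]
knob top [ 0.4047099  -0.38033378  0.132     ] [ 0.40510259 -0.38190754  0.132     ] c [ 0.40532082 -0.3819971   0.111     ]
[ 0.54104381 -0.31965968  0.015     ]
[ 0.45818705 -0.30007929  0.015     ]
[ 0.48129178 -0.54088605  0.015     ]
[ 0.39357118 -0.51382621  0.015     ]
fence screws [ 0.47320495 -0.5127323   0.05      ] [ 0.41851039 -0.49628567  0.05      ]
blk [ 0.50085421 -0.43658318  0.065     ]
blk [ 0.49044461 -0.48548775  0.065     ]
blk [ 0.42273128 -0.46769852  0.065     ]
blk [ 0.4346822  -0.42024466  0.065     ]
blkS [ 0.43683889 -0.42053115  0.065     ]
blkS [ 0.42458245 -0.46819755  0.065     ]
blkS [ 0.48651818 -0.48922203  0.065     ]
blkS [ 0.49495418 -0.43934757  0.065     ]
```

Run:
```python
from h import *
b=ray("scene",(301,211),0);print(b)
for z in(.15,.2,.25,.3,.35,.4):print(z,proj("scene",[b[0],b[1],z]),proj("top",[b[0],b[1],z]))
b=ray("scene",(268,230),0);print(b)
for z in(.1,.15,.2):print(z,proj("scene",[b[0],b[1],z]))
```

```text
[ 0.51245853 -0.11005704  0.        ]
0.15 [299.82775353 163.99066852] [288.75333875 184.40945933]
0.2 [299.40539606 147.05332384] [286.94274672 181.89719412]
0.25 [298.96560321 129.41678718] [284.95912409 179.14484238]
0.3 [298.50727261 111.03685099] [282.77642249 176.11626101]
0.35 [298.02920694  91.86550065] [280.36308882 172.7676689 ]
0.4 [297.5301035  71.8504957] [277.68053004 169.04551671]
[ 0.38288752 -0.13923489  0.        ]
0.1 [265.78855231 197.63274023]
0.15 [264.61175512 180.40886436]
0.2 [263.38342595 162.43075463]
```

Call:
send_rows(motion="0 0 3 0 0 5 0;0 0 3 0 0 5 0;0 0 3 0 0 5 0;0.5 -1 3 0 0 5 0;1 -2 3 0 0 0 0;1.5 -3 0 0 0 0 0;1.5 -3 0 0 0 0 0;1.5 -3 0 0 0 0 0")

```text
t: 1.57
eef_pos: [0.2544, 0.5243, 0.385]
tool_rot: [0.0, -0.039, 0.999, -0.001]
contact_force: [0.2, -0.4, 0.3]
gripper_width: 1.002
```

Run:
```python
from h import *
print(get_obs()['q'])
```

```text
[-1.21300352  0.22184097 -0.01694564  1.56966509  0.00517485  1.35165549
  0.4189304 ]
```

Call:
send_rows(motion="1.5 -3.2 1 0 0 0 0;1.5 -3.2 1 0 0 0 0;1.5 -3.2 1 0 0 0 0;1.5 -3.2 1 0 0 0 0;1.5 -3.2 0 0 0 0 0;1.5 -3.2 0 0 0 0 0;1.5 -3.2 0 0 0 0 0;1 -3.5 0 0 0 0 0;1 -3.5 0 0 0 0 0;1 -3.5 0 0 0 0 0;1 -3.5 0 0 0 0 0;0 -4 0 0 0 0 0;0 -4 0 0 0 0 0")

```text
t: 2.65
eef_pos: [0.4049, 0.0576, 0.4297]
tool_rot: [0.003, -0.04, 0.999, 0.003]
contact_force: [0.8, 0.5, -0.1]
gripper_width: 0.999
```

Run:
```python
from h import *
print(get_obs()['q'])
```

```text
[-0.75809235 -0.16860157  0.40077087  1.85917052  0.06290474  1.42980607
  1.27931068]
```

Call:
send_rows(motion="1 -4 0 0 0 2 0;1 -4 0 0 0 2 0;1 -4 0 0 0 2 0;0.5 -4 0 0 0 2 0;0 -4 0 0 0 2 0;0 -4 0 0 0 2 0;0 -4 0 0 0 2 0;0 -4 0 0 0 2 0;-1 -4 -1 0 0 0 0;-1 -4 -3 0 0 0 0;-1 -3 -4 0 0 0 0;0 -2 -4 0 0 0 0;0 0 -4 0 0 0 0")

```text
t: 3.73
eef_pos: [0.4081, -0.4015, 0.2943]
tool_rot: [0.016, -0.183, 0.983, -0.004]
contact_force: [1.1, 0.7, -0.1]
gripper_width: 0.997
```

Run:
```python
from h import *
print(get_obs()['q'])
```

```text
[-0.06644745  0.33719552  0.95897125  1.79256051 -0.32655661  1.14698255
  2.93541585]
```

Call:
send_rows(motion="0 0 0 0 0 -7.1 0;0 0 0 0 0 -7.1 0;0 0 0 0 0 -7.1 0;0 0 0 0 0 -7.1 0;0 0 0 0 0 -7.1 0;0 0 0 0 0 -7.1 0;0 0 0 0 0 -7.1 0;0 0 0 0 0 -7.1 0;0 0 0 0 0 -7.1 0;0 0 0 0 0 -7.1 0;0 0 0 0 0 -7.1 0;0 0 0 0 0 -7.1 0;0 0 0 0 0 -7.1 0")

```text
t: 4.82
eef_pos: [0.4031, -0.3986, 0.2844]
tool_rot: [0.008, 0.588, 0.809, -0.005]
contact_force: [-1.0, 0.8, 0.1]
gripper_width: 0.995
```

Call:
send_rows(motion="0 0 0 0 0 -7.1 0;0 0 0 0 0 -7.1 0;0 0 0 0 0 -7.1 0;0 0 0 0 0 -7.1 0;0 0 0 0 0 -7.1 0;0 0 0 0 0 -7.1 0;0 0 0 0 0 -7.1 0;0 0 0 0 0 -7.1 0;0 0 0 0 0 -7.1 0;0 0 0 0 0 -7.1 0;0 0 0 0 0 -7.1 0;0 0 0 0 0 -7.1 0")

```text
t: 5.82
eef_pos: [0.4067, -0.3962, 0.2835]
tool_rot: [0.002, 0.982, 0.191, -0.008]
contact_force: [-0.3, 1.3, 0.2]
gripper_width: 0.999
```

```bash
cat >> h.py <<'E'
from scipy.spatial.transform import Rotation as Ro
def st():
    o=get_obs();w,x,y,z=o['tool_rot'];R=Ro.from_quat([x,y,z,w]).as_matrix()
    print("t",round(o['t'],2),"q",np.round(o['q'],2),"pos",np.round(o['eef_pos'],4),"F",np.round(o['contact_force'],1),"M",np.round(o['torque'],2),"g",round(o['gripper_width'],3))
    print("open axis deg",round(np.degrees(np.arctan2(R[1,1],R[0,1]))%180,1),"tool z",np.round(R[:,2],3))
    return o
E
python3 -c "
from h import *
st()"
```

```text
t 5.82 q [-0.27  0.67  1.44  1.8  -0.67  1.31  0.15] pos [ 0.4067 -0.3962  0.2835] F [-0.3  1.3  0.2] M [-0.    0.01  0.01] g 0.999
open axis deg 112.0 tool z [-0.016 -0.007 -1.   ]
```

```bash
cat > kin.py <<'E'
import numpy as np, itertools
from scipy.spatial.transform import Rotation as Ro
from scipy.optimize import least_squares
D=[([-1.37709504,.47777194,.02229258,1.55643656,-.01152643,1.10927724,-.08309566],[.20044,.64395,.23035],[0,.1503,.98864,-.0009]),
([-1.21300352,.22184097,-.01694564,1.56966509,.00517485,1.35165549,.4189304],[.2544,.5243,.385],[0,-.039,.999,-.001]),
([-.75809235,-.16860157,.40077087,1.85917052,.06290474,1.42980607,1.27931068],[.4049,.0576,.4297],[.003,-.04,.999,.003]),
([-.06644745,.33719552,.95897125,1.79256051,-.32655661,1.14698255,2.93541585],[.4081,-.4015,.2943],[.016,-.183,.983,-.004]),
([-.27,.67,1.44,1.8,-.67,1.31,.15],[.4067,-.3962,.2835],[.002,.982,.191,-.008])]
rz=lambda a:Ro.from_euler('z',a);ry=lambda a:Ro.from_euler('y',a)
def fk(q,p,s):
    h,L1,L2,L3,o7,o1,a1,a2,a3=p
    R=rz(s[0]*q[0]+o1)*ry(q[1]);x=np.array([0,0,h])+R.apply([a1,0,L1])
    R=R*rz(s[1]*q[2])*ry(q[3]);x=x+R.apply([a2,0,L2])
    R=R*rz(s[2]*q[4])*ry(q[5]);x=x+R.apply([a3,0,L3])
    R=R*rz(s[3]*q[6]+o7);return x,R
def res(p,s):
    r=[]
    for q,x,w in D:
        X,R=fk(q,p,s);r+=list(X-np.array(x));r+=list(.3*(Ro.from_quat([w[1],w[2],w[3],w[0]]).inv()*R).as_rotvec())
    return r
if __name__=="__main__":
  out=[]
  for s in itertools.product([1,-1],repeat=4):
   for o7 in (0,1.57,3.14,-1.57):
    f=least_squares(res,[.3,.54,.47,.3,o7,0,0,0,0],args=(s,));out.append((f.cost,s,np.round(f.x,4)))
  out.sort(key=lambda t:t[0])
  for o in out[:4]:print(o)
  f=least_squares(res,out[0][2],args=(out[0][1],));print(np.round(np.reshape(f.fun,(-1,6)),3))
E
python3 kin.py
```

```text
(np.float64(0.000578380786005105), (-1, -1, -1, -1), array([ 0.2612,  0.5036,  0.4657,  0.3248,  1.4728, -0.0976, -0.0039,
       -0.0679, -0.0041]))
(np.float64(0.000578380786005386), (-1, -1, -1, -1), array([ 0.2612,  0.5036,  0.4657,  0.3248,  1.4728, -0.0976, -0.0039,
       -0.0679, -0.0041]))
(np.float64(0.000578380786005966), (-1, -1, -1, -1), array([ 0.2612,  0.5036,  0.4657,  0.3248,  1.4728, -0.0976, -0.0039,
       -0.0679, -0.0041]))
(np.float64(0.0005783807860059797), (-1, -1, -1, -1), array([ 0.2612,  0.5036,  0.4657,  0.3248,  1.4728, -0.0976, -0.0039,
       -0.0679, -0.0041]))
[[ 0.004  0.003  0.008 -0.     0.    -0.   ]
 [-0.006 -0.     0.008 -0.    -0.    -0.   ]
 [-0.014  0.014  0.008  0.    -0.     0.   ]
 [-0.003 -0.001 -0.004  0.001  0.001 -0.   ]
 [-0.005 -0.01  -0.019  0.001 -0.001  0.   ]]
```

```bash
cat > kin2.py <<'E'
from kin import *
s=(-1,-1,-1,-1)
# params: h,L1,L2,L3,o7,o1, e (elbow x offset after q3), b1 (lateral after q1), b3 (after q3), a2 (x after q4), b5(after q5), a3(x after q6)
def fk2(q,p):
    h,L1,L2,L3,o7,o1,e,b1,b3,a2,b5,a3=p
    R=rz(-q[0]+o1);x=np.array([0,0,h])+R.apply([0,b1,0]);R=R*ry(q[1])*rz(-q[2]);x=x+R.apply([e,b3,L1])
    R=R*ry(q[3])*rz(-q[4]);x=x+R.apply([a2*np.cos(q[4]),a2*np.sin(q[4]),0])+R.apply([0,b5,L2])
    R=R*ry(q[5]);x=x+R.apply([a3,0,L3]);R=R*rz(-q[6]+o7);return x,R
def res2(p):
    r=[]
    for q,x,w in D:
        X,R=fk2(q,p);r+=list(X-np.array(x));r+=list(.3*(Ro.from_quat([w[1],w[2],w[3],w[0]]).inv()*R).as_rotvec())
    return np.array(r)
p0=[.26,.5,.46,.32,1.57,0,0,0,0,0,0,0]
reg=np.array([0]*6+[.03]*6)
f=least_squares(lambda p:np.r_[res2(p),reg*p],p0)
P=f.x
if __name__=="__main__":
    print(np.round(P,4));print(np.round(np.reshape(res2(P),(-1,6))[:,:3],4))
E
python3 kin2.py
```

```text
[ 2.8040e-01  5.3860e-01  4.7280e-01  3.2190e-01  1.5705e+00  1.0000e-04
  1.0000e-04 -2.9400e-02 -3.3300e-02 -5.0000e-03  4.0000e-04  1.0000e-03]
[[-0.0001  0.0001 -0.0001]
 [-0.0001 -0.0001  0.0001]
 [ 0.0001 -0.0002 -0.    ]
 [-0.      0.0002  0.0002]
 [-0.0001 -0.0002 -0.0001]]
```

```bash
cat > sim.py <<'E'
from kin2 import *
LO=np.array([-2.96,-.34,-1.41,.24,-1.37,.17,-2.96]);HI=np.array([2.96,2.1,1.46,2.44,4.51,1.92,2.96])
VL=np.array([2.39,2.39,3.14,3.14,3.14,3.14,3.14])
def jac(q):
    x,R=fk2(q,P);J=np.zeros((6,7))
    for i in range(7):
        d=np.array(q,float);d[i]+=1e-5;X,RR=fk2(d,P);J[:3,i]=(X-x)/1e-5;J[3:,i]=(RR*R.inv()).as_rotvec()/1e-5
    return J
def row(q,r,lam=1e-3,n=3):
    x,R=fk2(q,P);xt=x+np.array(r[:3])/100;Rt=Ro.from_rotvec(np.radians(r[3:6]))*R
    q=np.array(q,float);q0=q.copy()
    for _ in range(n):
        x,R=fk2(q,P);e=np.r_[xt-x,(Rt*R.inv()).as_rotvec()];J=jac(q)
        q=q+J.T@np.linalg.solve(J@J.T+lam*np.eye(6),e)
        q=np.clip(q,LO+.02,HI-.02)
    dq=q-q0;m=np.max(np.abs(dq)/(VL*.7/12));
    return q0+dq/max(1,m)
def run(q,rows,**k):
    for r in rows:q=row(q,r,**k)
    return q
E
python3 - <<'E'
from sim import *
q=np.array(D[1][0])
A=[[1.5,-3.2,1,0,0,0]]*4+[[1.5,-3.2,0,0,0,0]]*3+[[1,-3.5,0,0,0,0]]*4+[[0,-4,0,0,0,0]]*2
B=[[1,-4,0,0,0,2]]*3+[[.5,-4,0,0,0,2]]+[[0,-4,0,0,0,2]]*4+[[-1,-4,-1,0,0,0],[-1,-4,-3,0,0,0],[-1,-3,-4,0,0,0],[0,-2,-4,0,0,0],[0,0,-4,0,0,0]]
C=[[0,0,0,0,0,-7.1]]*25
for lam in(1e-4,1e-3,1e-2):
    a=run(q,A,lam=lam);print(np.round(a,2));
    b=run(D[2][0],B,lam=lam);print(np.round(b,2));c=run(D[3][0],C,lam=lam);print(np.round(c,2))
for d in D[2:]:print(np.round(d[0],2))
E
```

```text
[-0.78 -0.16  0.37  1.87  0.06  1.43  1.23]
[-0.08  0.38  0.97  1.82 -0.36  1.13  2.94]
[-0.28  0.79  1.44  1.8  -0.82  1.41  0.32]
[-0.78 -0.16  0.37  1.87  0.06  1.43  1.23]
[-0.08  0.38  0.97  1.82 -0.36  1.13  2.94]
[-0.28  0.79  1.44  1.8  -0.82  1.41  0.32]
[-0.78 -0.16  0.37  1.87  0.06  1.43  1.22]
[-0.09  0.36  0.97  1.83 -0.34  1.12  2.93]
[-0.27  0.8   1.44  1.8  -0.83  1.41  0.33]
[-0.76 -0.17  0.4   1.86  0.06  1.43  1.28]
[-0.07  0.34  0.96  1.79 -0.33  1.15  2.94]
[-0.27  0.67  1.44  1.8  -0.67  1.31  0.15]
```

```bash
cat > plan.py <<'E'
from sim import *
def yaw(R):
    v=R.apply([0,1,0]);return np.arctan2(v[1],v[0])
def goto(q,tgt,yawt,maxr=7.0,maxd=4.0,coarse=1,extra=2):
    """tgt xyz m; yawt absolute continuous change: yaw delta rad"""
    x,R=fk2(q,P);n=int(np.ceil(max(np.linalg.norm(np.array(tgt)-x)*100/maxd,abs(np.degrees(yawt))/maxr,1)))
    Rt0=R
    for i in range(n+extra):
        f=min(1,(i+1)/n);x,R=fk2(q,P)
        xt=np.array(fk2(q,P)[0]);
        des=goto_x0(x,tgt,i,n);Rd=Ro.from_euler('z',yawt*f)*Rt0
        e=(Rd*R.inv()).as_rotvec(degrees=True)
        q=row(q,np.r_[np.clip((des-x)*100,-4.1,4.1),np.clip(e,-7.1,7.1)],n=2)
    return q,n+extra
def goto_x0(x,tgt,i,n):
    k=max(n-i,1);return x+(np.array(tgt)-x)/k
def swing(q,phi0,phi1,z,n):
    H=np.array([.487,-.350]);err=0;lo=9
    R0=fk2(q,P)[1]
    for i in range(n):
        ph=phi0+(phi1-phi0)*(i+1)/n;t=np.r_[H+.09*np.array([np.cos(ph),np.sin(ph)]),z]
        x,R=fk2(q,P);Rd=Ro.from_euler('z',ph-phi0)*R0
        q=row(q,np.r_[(t-x)*100,(Rd*R.inv()).as_rotvec(degrees=True)],n=2)
        x,R=fk2(q,P);err=max(err,np.linalg.norm(x-t),.05*np.linalg.norm((Rd*R.inv()).as_rotvec()));lo=min(lo,np.min(np.r_[q-LO,HI-q]))
    return q,err,lo
E
python3 - <<'E'
from plan import *
q=np.array(D[4][0])
q,_=goto(q,[.4045,-.3815,.15],-.02);print(np.round(q,2),fk2(q,P)[0])
q,_=goto(q,[.4045,-.3815,.092],0);print(np.round(q,2),fk2(q,P)[0])
for a,b in((3.505,2.46),(2.46,3.7),(3.7,2.46)):
    q,e,l=swing(q,a,b,.092,30);print(np.round(q,2),round(e,4),round(l,3))
rng=np.random.default_rng(0);best=[]
import time;t0=time.time()
while time.time()-t0<300:
    q=np.array(D[4][0]);w=[];tot=0;d=0
    for k in range(2):
        r=rng.uniform(.45,.85);an=rng.uniform(-1.1,-.2);x=[min(r*np.cos(an),.5),r*np.sin(an),rng.uniform(.3,.5)];y=rng.uniform(-2.2,2.2)
        w.append((np.round(x,2),round(y,2)));d+=y
        q,n=goto(q,x,y,maxr=7,extra=0);tot+=n
    yl=-d-.02; opt=[yl,yl+np.pi,yl-np.pi]
    for y in opt:
        if abs(y)>3:continue
        qq,n=goto(q,[.4045,-.3815,.2],y,extra=1)
        x,R=fk2(qq,P)
        if np.linalg.norm(x-[.4045,-.3815,.2])>.01:continue
        best.append((abs(qq[2])+.01*(tot+n)*.3+ max(0,abs(qq[6]-.5)-1.3)*2,abs(qq[2]),w,round(y,2),np.round(qq,2),tot+n))
best.sort(key=lambda t:t[0])
for b in best[:6]:print(b)
print(len(best))
E
```

```text
[-0.21  0.77  1.27  1.97 -0.83  1.09  0.23] [ 0.4045 -0.3815  0.15  ]
[-0.16  0.83  1.18  2.   -0.92  1.    0.28] [ 0.4045 -0.3815  0.092 ]
[-0.4   0.99  1.4   2.11 -1.11  1.17 -0.7 ] 0.0 0.062
[-0.11  0.81  1.13  1.97 -0.88  0.98  0.44] 0.0 0.069
[-0.4   0.99  1.4   2.11 -1.11  1.17 -0.7 ] 0.0 0.062
(np.float64(0.6364745909927412), np.float64(0.28100165043332453), [(array([ 0.46, -0.51,  0.42]), 1.76), (array([ 0.36, -0.62,  0.32]), 2.08)], -0.73, array([ 0.42,  0.31,  0.28,  1.91, -0.11,  0.92,  1.92]), 41)
(np.float64(0.6972387735366706), np.float64(0.5442387735366706), [(array([ 0.34, -0.35,  0.44]), -2.03), (array([ 0.5 , -0.41,  0.47]), -0.7)], 2.7, array([ 0.16,  0.29,  0.54,  1.98, -0.13,  0.82,  0.89]), 51)
(np.float64(0.7211112104293433), np.float64(0.5651112104293433), [(array([ 0.5 , -0.26,  0.37]), -1.96), (array([ 0.34, -0.39,  0.4 ]), -1.04)], 2.98, array([ 0.15,  0.32,  0.57,  1.95, -0.15,  0.88,  0.46]), 52)
(np.float64(0.7304355626513126), np.float64(0.5684355626513126), [(array([ 0.44, -0.16,  0.32]), -2.1), (array([ 0.5 , -0.29,  0.47]), -0.89)], 2.97, array([ 0.16,  0.3 ,  0.57,  1.97, -0.19,  0.85,  0.71]), 54)
(np.float64(0.7400187650568193), np.float64(0.6170187650568193), [(array([ 0.41, -0.37,  0.44]), -2.1), (array([ 0.36, -0.55,  0.33]), 0.31)], 1.77, array([ 0.13,  0.35,  0.62,  1.92, -0.19,  0.93,  0.25]), 41)
(np.float64(0.7409022562262195), np.float64(0.5909022562262195), [(array([ 0.5 , -0.35,  0.33]), -1.71), (array([ 0.39, -0.35,  0.35]), -1.19)], 2.89, array([ 0.12,  0.32,  0.59,  1.95, -0.15,  0.88,  0.23]), 50)
1307
```

Call:
send_rows(motion="-0.1 0.8 -2 0.4 -0.9 -1 0;-0.1 0.7 -3 0 0 0 0;0 0 -3 0 0 0 0;0 0 -3 0 0 0 0;0 0 -2 0 0 0 0")

```text
t: 6.23
eef_pos: [0.4081, -0.3828, 0.1537]
tool_rot: [0.004, 0.984, 0.18, 0.004]
contact_force: [-0.1, -0.2, -0.4]
gripper_width: 1.001
```

Run:
```python
from h import *
o=st()
for c,s in(("scene",(200,320,280,430)),("top",(150,260,330,480))):
    im=read_camera(c)[s[0]:s[1],s[2]:s[3],::-1];cv2.imwrite(f"pics/b_{c}.png",cv2.resize(im,None,fx=4,fy=4,interpolation=cv2.INTER_CUBIC))
a=cv2.imread("pics/b_scene.png");b=cv2.imread("pics/b_top.png");a=cv2.resize(a,(400,320));b=cv2.resize(b,(400,293));
cv2.imwrite("pics/b.png",np.hstack([a[:293],b]))
```

```text
t 6.23 q [-0.21  0.76  1.27  1.97 -0.85  1.08  0.24] pos [ 0.4081 -0.3828  0.1537] F [-0.1 -0.2 -0.4] M [-0.03 -0.01  0.  ] g 1.001
open axis deg 110.7 tool z [ 0.009 -0.006 -1.   ]
```

View pics/b.png

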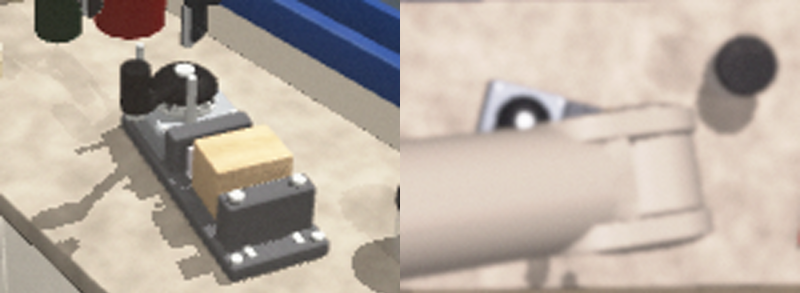

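Run:
```python
from h import *
t=np.array([.4081,-.3828,.1537+.013]);u=np.array([np.cos(np.radians(110.7)),np.sin(np.radians(110.7)),0])
for s in(-.05,0,.05):print(proj("scene",t+u*s))
```

```text
[352.48793647 216.46622784]
[332.11381515 210.12591376]
[312.73429518 204.09511414]
```

Call:
send_rows(motion="-0.3 0.1 -2 0 0 0 0;0 0 -2 0 0 0 0;0 0 -1.8 0 0 0 0;0 0 -0.4 0.3 0.5 0 0")

```text
t: 6.67
eef_pos: [0.4069, -0.384, 0.0952]
tool_rot: [0.002, 0.984, 0.181, 0.001]
contact_force: [0.5, 0.8, -0.1]
gripper_width: 1.003
```

```bash
python3 -c "
from h import *
st()"
```

```text
t 6.67 q [-0.15  0.82  1.17  2.   -0.93  0.99  0.29] pos [ 0.4069 -0.384   0.0952] F [ 0.5  0.8 -0.1] M [ 0.04 -0.02  0.01] g 1.003
open axis deg 110.8 tool z [ 0.003 -0.003 -1.   ]
```

Call:
send_rows(motion="-0.2 0.3 -0.2 0 0 0 0.4;0 0 0 0 0 0 0.6;0 0 0 0 0 0 0.8;0 0 0 0 0 0 0.9;0 0 0 0 0 0 0.9;0 0 0 0 0 0 0.9", newtons=45)

```text
t: 7.17
eef_pos: [0.4073, -0.3829, 0.0989]
tool_rot: [0.003, 0.983, 0.182, 0.003]
contact_force: [-0.9, 1.9, -3.2]
gripper_width: 0.287
```

```bash
python3 -c "
from h import *
st()"
```

```text
t 7.17 q [-0.15  0.81  1.18  2.   -0.93  0.99  0.29] pos [ 0.4073 -0.3829  0.0989] F [-0.9  1.9 -3.2] M [ 0.42  0.13 -0.06] g 0.287
open axis deg 110.9 tool z [ 0.007 -0.006 -1.   ]
```

Call:
send_rows(motion="0 0 -0.2 0 0 0 0.9;0 0 -0.2 0 0 0 0.9;0 0 0 0 0 0 0.9")

```text
t: 7.42
eef_pos: [0.4069, -0.3836, 0.0984]
tool_rot: [0.003, 0.983, 0.181, 0.004]
contact_force: [2.7, 4.4, 0.7]
gripper_width: 0.287
```

Run:
```python
from h import *
o=st()
im=read_camera("scene")[200:290,290:410,::-1];cv2.imwrite("pics/c.png",cv2.resize(im,None,fx=6,fy=6,interpolation=cv2.INTER_CUBIC))
```

```text
t 7.42 q [-0.15  0.81  1.18  2.   -0.93  0.99  0.3 ] pos [ 0.4069 -0.3836  0.0984] F [2.7 4.4 0.7] M [ 1.18 -0.2   0.13] g 0.287
open axis deg 110.9 tool z [ 0.01  -0.005 -1.   ]
```

View pics/c.png

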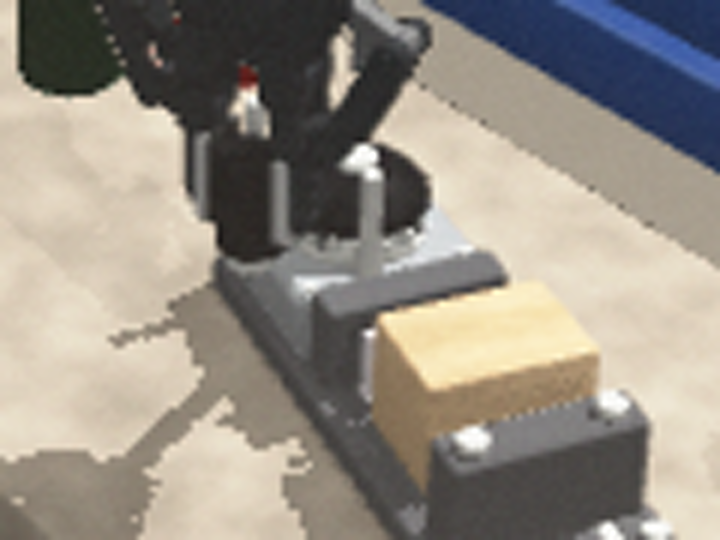

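Call:
send_rows(motion="-0.17 0.44 -0.03 0 0 -3 0.9;-0.14 0.45 -0.03 0 0 -3 0.9;-0.12 0.46 -0.03 0 0 -3 0.9;-0.09 0.46 -0.03 0 0 -3 0.9")

```text
t: 7.8
eef_pos: [0.4019, -0.3665, 0.0986]
tool_rot: [0.005, 0.997, 0.075, 0.005]
contact_force: [-0.6, -0.3, 0.2]
gripper_width: 0.286
```

```bash
cat >> h.py <<'E'
H=np.array([.487,-.350])
def lev():
    o=st();v=o['eef_pos'][:2]-H;ph=np.arctan2(v[1],v[0])%(2*np.pi);tn=np.array([np.sin(ph),-np.cos(ph)]);rd=v/np.linalg.norm(v)
    f=o['contact_force'][:2];print("phi",round(ph,3),"lever~",round(2.86+1-ph,3),"r",round(np.linalg.norm(v),4),"Ftan",round(f@tn,1),"Frad",round(f@rd,1),"tan_cm",np.round(tn,3))
    return o
E
python3 -c "
from h import *
lev()"
```

```text
t 7.8 q [-0.21  0.83  1.23  2.04 -0.97  1.01  0.11] pos [ 0.4019 -0.3665  0.0986] F [-0.6 -0.3  0.2] M [0.14 0.46 0.63] g 0.286
open axis deg 98.6 tool z [ 0.01  -0.009 -1.   ]
phi 3.333 lever~ 0.527 r 0.0867 Ftan -0.1 Frad 0.7 tan_cm [-0.191  0.982]
```

Call:
send_rows(motion="0 0 -0.4 0 0 0 0.9;0 0 -0.4 0 0 0 0.9;-0.06 0.2 -0.3 0 0 -1 0.9")

```text
t: 8.05
eef_pos: [0.4016, -0.3724, 0.0957]
tool_rot: [0.012, 0.998, 0.065, 0.007]
contact_force: [-2.2, 6.3, 26.6]
gripper_width: 0.289
```

Run:
```python
from h import *
lev()
im=read_camera("scene")[200:290,290:410,::-1];cv2.imwrite("pics/d.png",cv2.resize(im,None,fx=6,fy=6,interpolation=cv2.INTER_CUBIC))
```

```text
t 8.05 q [-0.2   0.84  1.23  2.05 -0.99  0.99  0.11] pos [ 0.4016 -0.3724  0.0957] F [-2.2  6.3 26.6] M [1.96 0.68 0.68] g 0.289
open axis deg 97.4 tool z [ 0.016 -0.024 -1.   ]
phi 3.398 lever~ 0.462 r 0.0883 Ftan 6.6 Frad 0.5 tan_cm [-0.254  0.967]
```

View pics/d.png

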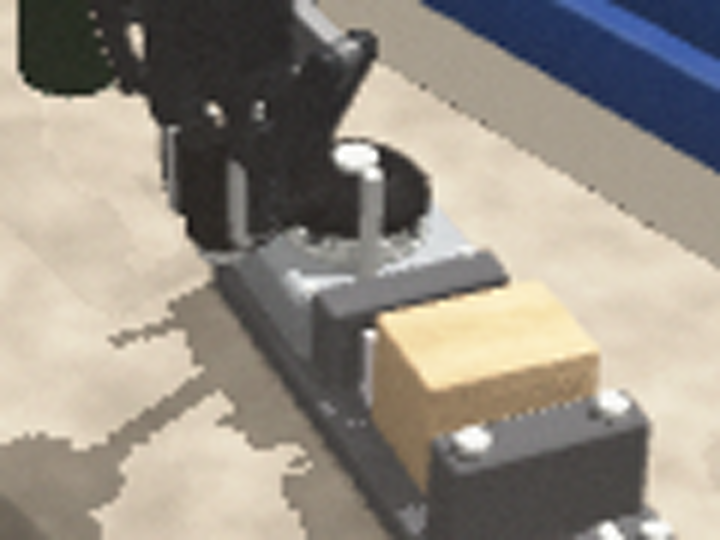

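Call:
send_rows(motion="-0.12 0.7 0.15 -0.8 -0.8 -3 0.9;-0.1 0.46 0 0 0 -3 0.9;-0.07 0.47 0 0 0 -3 0.9;-0.05 0.47 -0.05 0 0 -3 0.9;-0.03 0.47 -0.05 0 0 -3 0.9")

```text
t: 8.52
eef_pos: [0.4004, -0.3491, 0.0978]
tool_rot: [0.024, 0.997, -0.07, 0.014]
contact_force: [-0.5, -2.4, 2.9]
gripper_width: 0.29
```

Run:
```python
from h import *
lev()
im=read_camera("scene")[200:290,290:410,::-1];cv2.imwrite("pics/e.png",cv2.resize(im,None,fx=6,fy=6,interpolation=cv2.INTER_CUBIC))
```

```text
t 8.52 q [-0.29  0.87  1.31  2.1  -1.05  1.   -0.13] pos [ 0.4004 -0.3491  0.0978] F [-0.5 -2.4  2.9] M [0.92 0.27 0.42] g 0.29
open axis deg 81.9 tool z [ 0.025 -0.05  -0.998]
phi 3.131 lever~ 0.729 r 0.0866 Ftan -2.4 Frad 0.5 tan_cm [0.01 1.  ]
```

View pics/e.png

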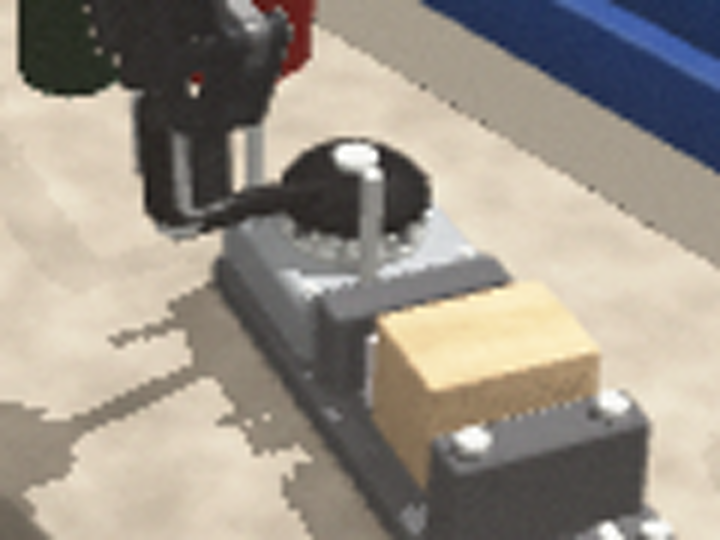

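Call:
send_rows(motion="0.02 0.5 -0.02 1 0.5 -3 0.9;0.04 0.48 -0.02 1 0.5 -3 0.9;0.07 0.48 -0.02 1 0.5 -3 0.9;0.09 0.47 -0.02 0.3 0.3 -3 0.9;0.12 0.47 -0.02 0.3 0.2 -3 0.9;0.14 0.46 -0.02 0.3 0.2 -3 0.9")

```text
t: 9.07
eef_pos: [0.4027, -0.3281, 0.0984]
tool_rot: [0.002, 0.973, -0.231, -0.011]
contact_force: [-2.8, -4.3, -1.1]
gripper_width: 0.291
```

Run:
```python
from h import *
lev()
```

```text
t 9.07 q [-0.32  0.94  1.36  2.08 -1.05  1.12 -0.48] pos [ 0.4027 -0.3281  0.0984] F [-2.8 -4.3 -1.1] M [-0.83  0.3   0.33] g 0.291
open axis deg 63.3 tool z [-0.023  0.002 -1.   ]
phi 2.888 lever~ 0.972 r 0.0871 Ftan -4.9 Frad 1.6 tan_cm [0.251 0.968]
```

Call:
send_rows(motion="0.13 0.49 -0.04 0 -0.4 -2 0.9;0.15 0.48 -0.04 0 -0.4 -2 0.9;0.17 0.48 -0.04 0 -0.4 -2 0.9;0.19 0.47 -0.04 0 -0.1 -2 0.9;0.21 0.46 -0.02 0 0 -2 0.9;0.23 0.45 -0.02 0 0 -2 0.9")

```text
t: 9.57
eef_pos: [0.4095, -0.3098, 0.0981]
tool_rot: [0.01, 0.942, -0.336, 0.0]
contact_force: [-4.0, -6.0, -1.2]
gripper_width: 0.292
```

Run:
```python
from h import *
lev()
im=read_camera("scene")[200:290,290:410,::-1];cv2.imwrite("pics/f.png",cv2.resize(im,None,fx=6,fy=6,interpolation=cv2.INTER_CUBIC))
```

```text
t 9.57 q [-0.38  0.96  1.39  2.11 -1.09  1.12 -0.69] pos [ 0.4095 -0.3098  0.0981] F [-4.  -6.  -1.2] M [-0.43  0.46  0.23] g 0.292
open axis deg 50.8 tool z [-0.006 -0.018 -1.   ]
phi 2.663 lever~ 1.197 r 0.0873 Ftan -7.1 Frad 0.8 tan_cm [0.46  0.888]
```

View pics/f.png

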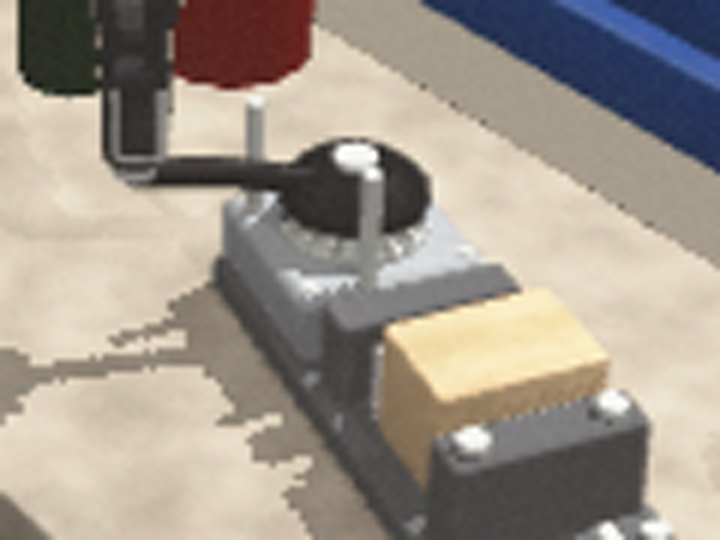

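Call:
send_rows(motion="0.26 0.44 -0.02 0.3 0 -1.5 0.9;0.28 0.43 -0.02 0.3 0 -1.5 0.9;0.29 0.42 -0.02 0.3 0 -1.5 0.9")

```text
t: 9.87
eef_pos: [0.4136, -0.3026, 0.0982]
tool_rot: [0.009, 0.926, -0.376, -0.003]
contact_force: [-4.8, -7.5, -2.0]
gripper_width: 0.286
```

Run:
```python
from h import *
lev()
im=read_camera("scene")[200:290,290:410,::-1];cv2.imwrite("pics/g.png",cv2.resize(im,None,fx=6,fy=6,interpolation=cv2.INTER_CUBIC))
```

```text
t 9.87 q [-0.4   0.97  1.4   2.11 -1.09  1.14 -0.79] pos [ 0.4136 -0.3026  0.0982] F [-4.8 -7.5 -2. ] M [-0.85  0.76 -0.01] g 0.286
open axis deg 45.8 tool z [-0.012 -0.014 -1.   ]
phi 2.568 lever~ 1.292 r 0.0874 Ftan -8.9 Frad -0.1 tan_cm [0.543 0.84 ]
```

View pics/g.png

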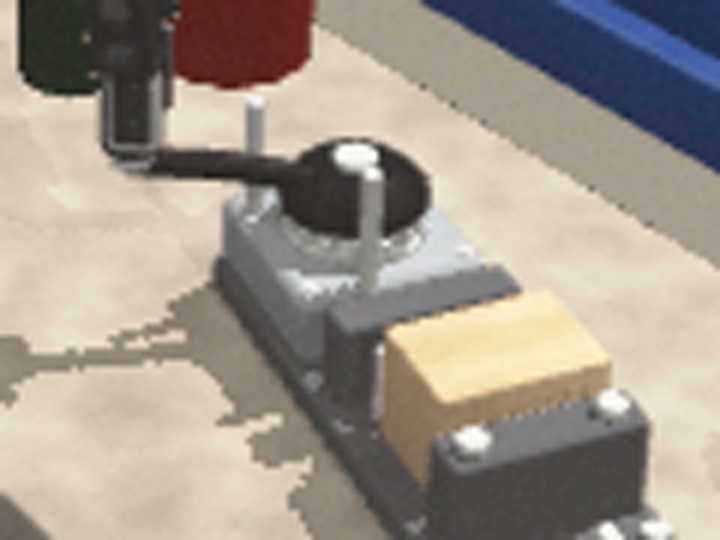

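Call:
send_rows(motion="-0.15 -0.25 0 0.3 0 0 0.9;0 0 0.4 0 0 0 0.9;0 0 0.4 0 0 0 0.9;0 0 0.3 0 0 0 0.9;0 0 0.2 0 0 0 0.9")

```text
t: 10.33
eef_pos: [0.4135, -0.3034, 0.1099]
tool_rot: [0.005, 0.927, -0.375, -0.005]
contact_force: [1.6, -1.9, -8.1]
gripper_width: 0.289
```

Run:
```python
from h import *
lev()
im=read_camera("scene")[200:290,290:410,::-1];cv2.imwrite("pics/i.png",cv2.resize(im,None,fx=6,fy=6,interpolation=cv2.INTER_CUBIC))
```

```text
t 10.33 q [-0.4   0.95  1.41  2.09 -1.05  1.15 -0.81] pos [ 0.4135 -0.3034  0.1099] F [ 1.6 -1.9 -8.1] M [ 0.01 -0.39 -0.04] g 0.289
open axis deg 46.0 tool z [-0.013 -0.005 -1.   ]
phi 2.577 lever~ 1.283 r 0.087 Ftan -0.8 Frad -2.4 tan_cm [0.535 0.845]
```

View pics/i.png

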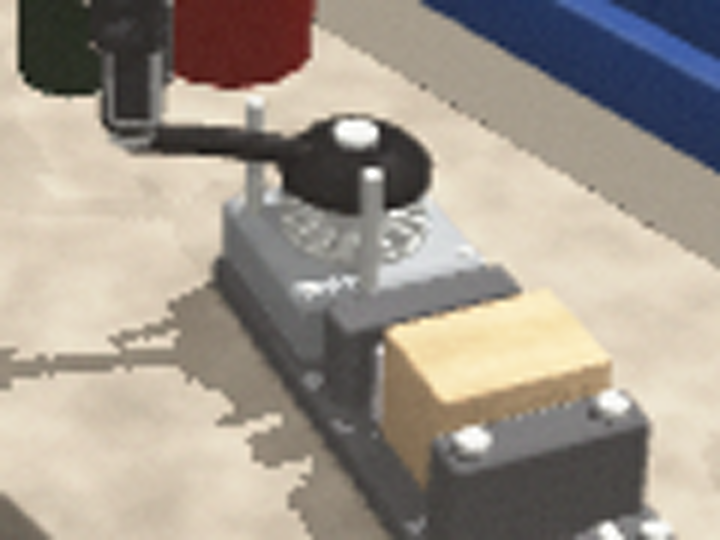

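Call:
send_rows(motion="-0.45 -0.8 0.03 0 0.3 6 0.9;-0.37 -0.84 0.03 0 0.3 6 0.9;-0.28 -0.87 0.03 0 0 6 0.9;-0.18 -0.89 0.03 0 0 6 0.9;-0.08 -0.9 0.03 0 0 6 0.9")

```text
t: 10.8
eef_pos: [0.4006, -0.3475, 0.111]
tool_rot: [0.01, 0.994, -0.112, -0.007]
contact_force: [2.9, -3.3, -8.9]
gripper_width: 0.292
```

Run:
```python
from h import *
lev()
```

```text
t 10.8 q [-0.28  0.85  1.3   2.06 -0.95  1.04 -0.29] pos [ 0.4006 -0.3475  0.111 ] F [ 2.9 -3.3 -8.9] M [ 0.22 -0.8  -0.18] g 0.292
open axis deg 77.2 tool z [-0.016 -0.019 -1.   ]
phi 3.112 lever~ 0.748 r 0.0864 Ftan -3.3 Frad -3.0 tan_cm [0.029 1.   ]
```

Call:
send_rows(motion="0.06 -0.9 0 0.3 0.4 6 0.9;0.12 -0.9 0 0.2 0.3 6 0.9;0.2 -0.88 0 0.2 0.2 6 0.9;0.3 -0.86 0 0 0 6 0.9;0.37 -0.83 0 0 0 6 0.9")

```text
t: 11.22
eef_pos: [0.4127, -0.3932, 0.1109]
tool_rot: [0.008, 0.987, 0.161, -0.011]
contact_force: [4.0, 0.3, -8.5]
gripper_width: 0.289
```

Run:
```python
from h import *
lev()
```

```text
t 11.22 q [-0.14  0.78  1.15  1.96 -0.84  0.99  0.17] pos [ 0.4127 -0.3932  0.1109] F [ 4.   0.3 -8.5] M [ 0.41 -0.98 -0.2 ] g 0.289
open axis deg 108.5 tool z [-0.019 -0.02  -1.   ]
phi 3.668 lever~ 0.192 r 0.086 Ftan -1.8 Frad -3.6 tan_cm [-0.503  0.864]
```

Call:
send_rows(motion="0.27 -0.43 0 0.3 0.3 3 0.9;0.28 -0.4 0 0 0.3 3 0.9;0 0 -0.4 0 0 0 0.9;0 0 -0.4 0 0 0 0.9;0 0 -0.3 0 0 0 0.9")

```text
t: 11.63
eef_pos: [0.4185, -0.4019, 0.0989]
tool_rot: [0.005, 0.976, 0.216, -0.014]
contact_force: [0.4, -0.1, -4.6]
gripper_width: 0.289
```

Run:
```python
from h import *
lev()
im=read_camera("scene")[200:290,290:410,::-1];cv2.imwrite("pics/j.png",cv2.resize(im,None,fx=6,fy=6,interpolation=cv2.INTER_CUBIC))
```

```text
t 11.63 q [-0.1   0.79  1.1   1.94 -0.83  0.97  0.27] pos [ 0.4185 -0.4019  0.0989] F [ 0.4 -0.1 -4.6] M [ 0.08 -0.59 -0.05] g 0.289
open axis deg 114.9 tool z [-0.025 -0.016 -1.   ]
phi 3.79 lever~ 0.07 r 0.0859 Ftan -0.3 Frad -0.2 tan_cm [-0.604  0.797]
```

View pics/j.png

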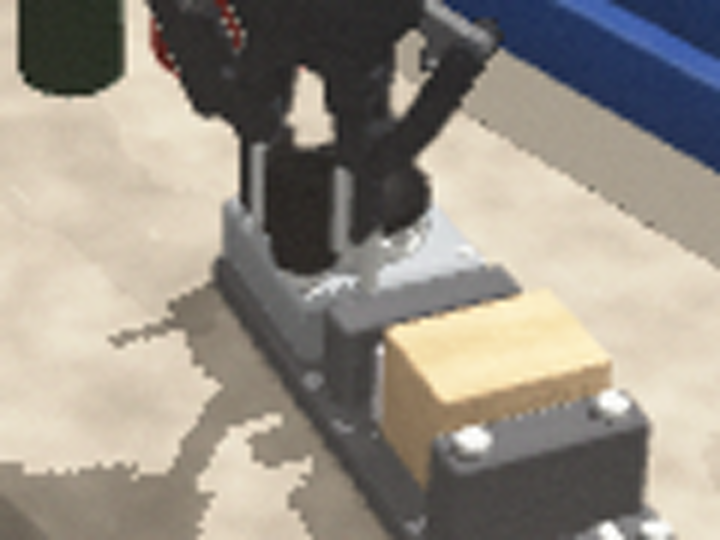

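Call:
send_rows(motion="0 0 -0.2 0.3 -0.6 0 0.9;0 0 -0.15 0 -0.4 0 0.9;-0.2 0.27 -0.05 0 0 -2 0.9;-0.25 0.37 -0.03 0 0 -3 0.9")

```text
t: 12.02
eef_pos: [0.4143, -0.3971, 0.0981]
tool_rot: [0.005, 0.985, 0.172, -0.003]
contact_force: [1.8, 0.3, -3.8]
gripper_width: 0.289
```

Run:
```python
from h import *
lev()
```

```text
t 12.02 q [-0.11  0.79  1.11  1.96 -0.87  0.97  0.21] pos [ 0.4143 -0.3971  0.0981] F [ 1.8  0.3 -3.8] M [0.24 0.18 0.7 ] g 0.289
open axis deg 109.9 tool z [-0.005 -0.011 -1.   ]
phi 3.716 lever~ 0.144 r 0.0866 Ftan -0.8 Frad -1.7 tan_cm [-0.543  0.84 ]
```

Call:
send_rows(motion="-0.26 0.43 -0.03 0.2 -0.1 -2.5 0.9;-0.24 0.44 -0.03 0.2 0 -2.5 0.9;-0.22 0.45 -0.02 0.2 0 -2.5 0.9;-0.2 0.46 -0.02 0 0 -2.5 0.9;-0.18 0.47 -0.02 0 0 -2.5 0.9;-0.16 0.47 -0.02 0 0 -2.5 0.9")

```text
t: 12.52
eef_pos: [0.4038, -0.3742, 0.0983]
tool_rot: [0.007, 0.999, 0.037, -0.001]
contact_force: [2.2, -5.3, -7.6]
gripper_width: 0.288
```

```bash
cat >> h.py <<'E'
def tot():
    o=lev();v=o['eef_pos'][:2]-H;f=o['contact_force'];print("TORQUE total",round(o['torque'][2]+v[0]*f[1]-v[1]*f[0],3));return o
E
python3 - <<'E'
from h import *
tot()
im=read_camera("scene")[200:290,290:410,::-1];cv2.imwrite("pics/k.png",cv2.resize(im,None,fx=6,fy=6,interpolation=cv2.INTER_CUBIC))
E
```

```text
t 12.52 q [-0.18  0.81  1.19  2.02 -0.92  0.98 -0.01] pos [ 0.4038 -0.3742  0.0983] F [ 2.2 -5.3 -7.6] M [-0.28 -0.15  0.23] g 0.288
open axis deg 94.3 tool z [-0.001 -0.015 -1.   ]
phi 3.425 lever~ 0.435 r 0.0866 Ftan -5.7 Frad -0.7 tan_cm [-0.28  0.96]
TORQUE total 0.729
```

View pics/k.png

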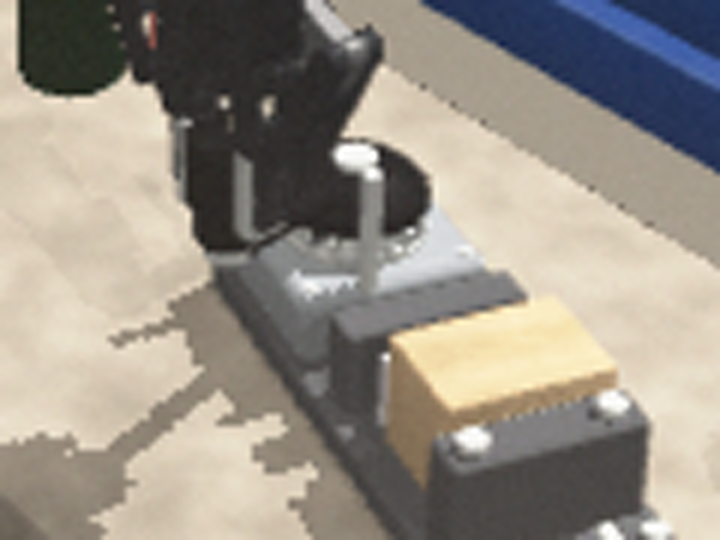

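Call:
send_rows(motion="-0.13 0.48 -0.1 0.2 0 -2.5 0.9;-0.12 0.48 -0.1 0.2 0 -2.5 0.9;-0.1 0.49 -0.06 0.2 0 -2.5 0.9;-0.08 0.49 -0.05 0 0 -2.5 0.9")

```text
t: 12.9
eef_pos: [0.4007, -0.3592, 0.0982]
tool_rot: [0.007, 0.999, -0.052, 0.001]
contact_force: [1.9, -4.3, -4.8]
gripper_width: 0.291
```

Run:
```python
from h import *
tot()
im=read_camera("scene")[200:290,290:410,::-1];cv2.imwrite("pics/l.png",cv2.resize(im,None,fx=6,fy=6,interpolation=cv2.INTER_CUBIC))
```

```text
t 12.9 q [-0.23  0.83  1.23  2.05 -0.96  1.   -0.16] pos [ 0.4007 -0.3592  0.0982] F [ 1.9 -4.3 -4.8] M [-0.01 -0.01  0.38] g 0.291
open axis deg 84.0 tool z [ 0.    -0.015 -1.   ]
phi 3.248 lever~ 0.612 r 0.0868 Ftan -4.5 Frad -1.4 tan_cm [-0.106  0.994]
TORQUE total 0.77
```

View pics/l.png

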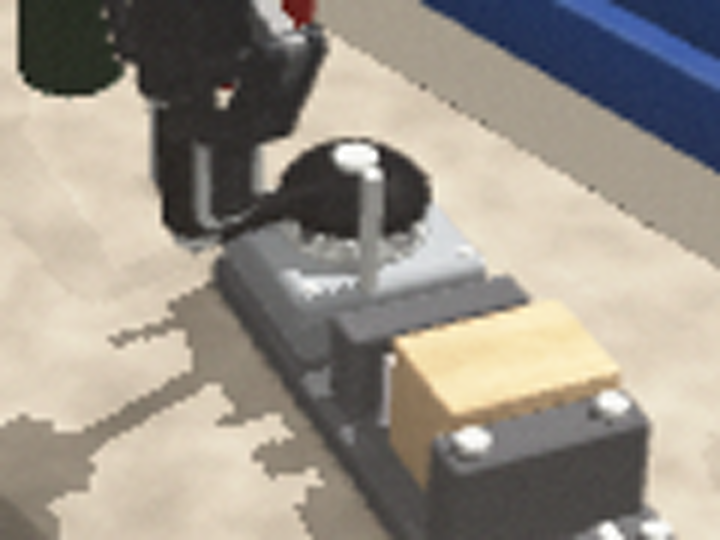

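Call:
send_rows(motion="-0.03 0.5 -0.08 0.2 0 -2.5 0.9;0 0.5 -0.06 0.2 0 -2.5 0.9")

```text
t: 13.12
eef_pos: [0.4004, -0.3524, 0.0982]
tool_rot: [0.008, 0.995, -0.097, 0.001]
contact_force: [0.3, -5.6, -6.0]
gripper_width: 0.29
```

Run:
```python
from h import *
tot()
```

```text
t 13.12 q [-0.25  0.84  1.26  2.07 -0.98  1.01 -0.24] pos [ 0.4004 -0.3524  0.0982] F [ 0.3 -5.6 -6. ] M [-0.61  0.31  0.43] g 0.29
open axis deg 78.8 tool z [ 0.    -0.016 -1.   ]
phi 3.169 lever~ 0.691 r 0.0866 Ftan -5.6 Frad -0.2 tan_cm [-0.028  1.   ]
TORQUE total 0.908
```

Call:
send_rows(motion="0.02 0.5 -0.06 0.2 0 -2.5 0.9;0.04 0.5 -0.06 0.2 0 -2.5 0.9")

```text
t: 13.28
eef_pos: [0.4003, -0.3452, 0.0981]
tool_rot: [0.007, 0.99, -0.141, 0.001]
contact_force: [-0.6, -5.0, -4.1]
gripper_width: 0.289
```

Run:
```python
from h import *
tot()
im=read_camera("scene")[200:290,290:410,::-1];cv2.imwrite("pics/m.png",cv2.resize(im,None,fx=6,fy=6,interpolation=cv2.INTER_CUBIC))
```

```text
t 13.28 q [-0.27  0.85  1.28  2.08 -0.99  1.02 -0.32] pos [ 0.4003 -0.3452  0.0981] F [-0.6 -5.  -4.1] M [-0.51  0.3   0.58] g 0.289
open axis deg 73.7 tool z [-0.001 -0.015 -1.   ]
phi 3.087 lever~ 0.773 r 0.0868 Ftan -5.0 Frad 0.3 tan_cm [0.055 0.998]
TORQUE total 1.013
```

View pics/m.png

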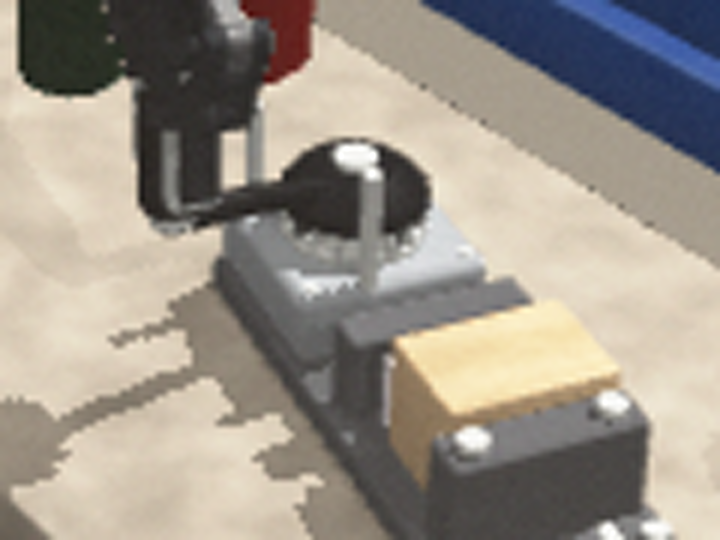

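Call:
send_rows(motion="0.04 0.46 -0.06 0.2 0 -2 0.9;0.06 0.46 -0.06 0.2 0 -2 0.9")

```text
t: 13.5
eef_pos: [0.4008, -0.3391, 0.0982]
tool_rot: [0.007, 0.984, -0.176, 0.0]
contact_force: [-0.6, -6.8, -3.9]
gripper_width: 0.292
```

Run:
```python
from h import *
tot()
im=read_camera("scene")[200:290,290:410,::-1];cv2.imwrite("pics/n.png",cv2.resize(im,None,fx=6,fy=6,interpolation=cv2.INTER_CUBIC))
```

```text
t 13.5 q [-0.29  0.87  1.29  2.08 -1.    1.03 -0.39] pos [ 0.4008 -0.3391  0.0982] F [-0.6 -6.8 -3.9] M [-0.8   0.28  0.57] g 0.292
open axis deg 69.7 tool z [-0.002 -0.014 -1.   ]
phi 3.016 lever~ 0.844 r 0.0869 Ftan -6.8 Frad -0.3 tan_cm [0.125 0.992]
TORQUE total 1.164
```

Call:
send_rows(motion="-0.02 -0.2 -0.1 0 0 0.5 0.9;0 0 -0.1 0 0 0 0.9;0 0 0 0 0 0 0.6;0 0 0 0 0 0 0.3;0 0 0 0 0 0 0;0 0 0 0 0 0 0;0 0 0 0 0 0 0")

```text
t: 14.13
eef_pos: [0.4002, -0.3419, 0.0988]
tool_rot: [0.006, 0.986, -0.168, 0.002]
contact_force: [-0.2, -0.6, -1.2]
gripper_width: 0.941
```

Run:
```python
from h import *
tot()
im=read_camera("scene")[200:290,290:410,::-1];cv2.imwrite("pics/o.png",cv2.resize(im,None,fx=6,fy=6,interpolation=cv2.INTER_CUBIC))
```

```text
t 14.13 q [-0.28  0.86  1.29  2.08 -1.    1.03 -0.37] pos [ 0.4002 -0.3419  0.0988] F [-0.2 -0.6 -1.2] M [0.02 0.03 0.01] g 0.941
open axis deg 70.7 tool z [ 0.001 -0.012 -1.   ]
phi 3.049 lever~ 0.811 r 0.0872 Ftan -0.7 Frad 0.1 tan_cm [0.093 0.996]
TORQUE total 0.07
```

View pics/o.png

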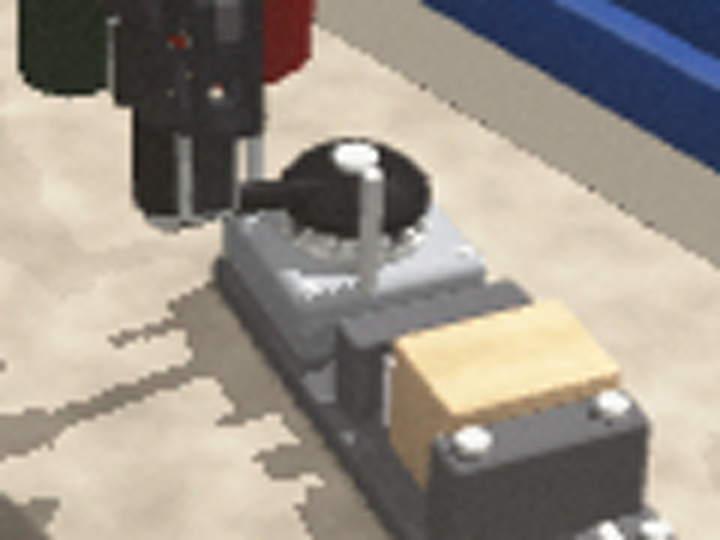

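Call:
send_rows(motion="0 0 1 0 0 0 0;0 0 2 0 0 0 0;0 0 3 0 0 0 0;0 0 3 0 0 0 0;-0.5 0 3 0 0 0 0;-1 2 3 0 0 0 0;-1 4 2 0 0 0 0;-1 4 2 0 0 0 0;-1 4 2 0 0 0 0;-1 4 2 0 0 0 0;0 4 0 0 0 0 0;0 0 0 0 0 0 0")

```text
t: 15.18
eef_pos: [0.3553, -0.1992, 0.2876]
tool_rot: [-0.015, 0.984, -0.174, -0.027]
contact_force: [-0.2, 0.6, 0.2]
gripper_width: 1.005
```

Run:
```python
from h import *
st()
s=read_camera("scene")[:,:,::-1];t=read_camera("top")[:,:,::-1]
cv2.imwrite("pics/z_scene.png",s);cv2.imwrite("pics/z_top.png",t)
a=cv2.resize(s[200:320,310:430],None,fx=5,fy=5,interpolation=cv2.INTER_CUBIC)
cv2.imwrite("pics/zs.png",a)
b0=cv2.imread("pics/a_top.png")[165:245,350:450];b1=t[165:245,350:450]
cv2.imwrite("pics/zt.png",np.hstack([cv2.resize(x,None,fx=4,fy=4,interpolation=cv2.INTER_CUBIC) for x in(b0,b1)]))
```

```text
t 15.18 q [-0.76 -0.13  1.09  2.09  0.1   1.17 -1.64] pos [ 0.3553 -0.1992  0.2876] F [-0.2  0.6  0.2] M [-0.02 -0.05  0.01] g 1.005
open axis deg 69.9 tool z [-0.047  0.039 -0.998]
```

View pics/zs.png

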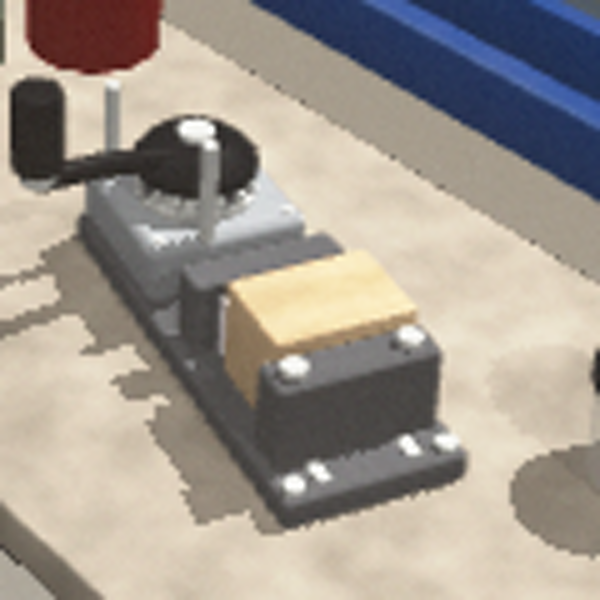

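View pics/zt.png

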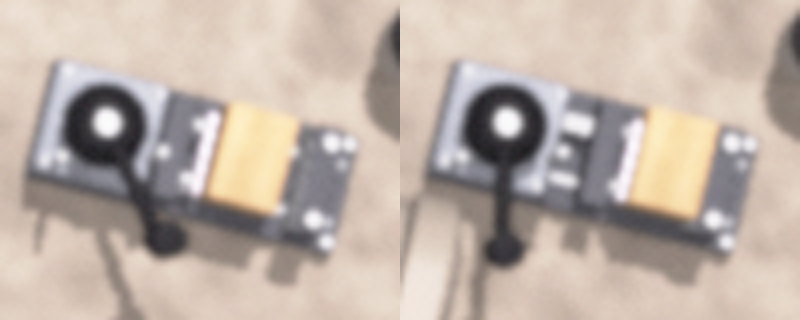

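Run:
```python
from h import *
S=lambda u,v:(310+u/5-.4,200+v/5-.4)
for z in (.053,):
  for a,b in(((163,247),(183,268)),((322,213),(342,238))):
    print(ray("scene",S(*b),z)-ray("scene",S(*a),z), np.linalg.norm(ray("scene",S(*b),z)-ray("scene",S(*a),z)))
# template match of jaw patch
A=cv2.imread("pics/a_scene.png");B=cv2.imread("pics/z_scene.png")
ax=ray("scene",S(165,250),.053)
d=np.array([-.276,-.961,0]);
T=A[241:266,341:351]
R=cv2.matchTemplate(B[235:285,335:365],T,cv2.TM_CCOEFF_NORMED);_,m,_,l=cv2.minMaxLoc(R);print(m,l,"shift",l[0]-6,l[1]-6)
y,x=l[1],l[0]
f=lambda a,b,c:(a-c)/2/(a-2*b+c)
sx=x-6+f(*R[y,x-1:x+2]);sy=y-6+f(*R[y-1:y+2,x]);print(sx,sy)
for s in(.016,.018,.02,.022,.024,.026):print(s,proj("scene",ax+d*s)-proj("scene",ax))
```

```text
[-0.00325894 -0.01819891  0.        ] 0.0184884062668051
[-0.0067428  -0.02061085  0.        ] 0.02168576656478121
0.8096503615379333 (6, 6) shift 0 0
0.012683967 0.22079268
0.016 [2.82792837 3.81607057]
0.018 [3.18670593 4.30021313]
0.02 [3.54667783 4.78596735]
0.022 [3.90785003 5.2733413 ]
0.024 [4.27022856 5.76234309]
0.026 [4.63381946 6.25298088]
```

Run:
```python
from h import *
for cam,fa,fb,poly in (("scene","pics/a_scene.png","pics/z_scene.png",None),("top","pics/a_top.png","pics/z_top.png",None)):
    A=cv2.imread(fa).astype(np.float32);B=cv2.imread(fb).astype(np.float32)
    # sample grid on plane z=.053 in holder frame: origin H, yaw -.28
    for yawv in(-.28,):
      ex=np.array([np.cos(yawv),np.sin(yawv),0]);ey=np.array([-np.sin(yawv),np.cos(yawv),0])
      z=.053
      us=np.arange(-.03,.03,.0005);vs=np.arange(-.13,-.02,.0005)
      def samp(I):
        k=calibration(cam);U,V=np.meshgrid(us,vs);X=np.array([.4875,-.35,z])+U[...,None]*ex+V[...,None]*ey
        p=(X@k["R"].T+k["t"])@k["mtx"].T;p=(p[...,:2]/p[...,2:]).astype(np.float32)
        return cv2.remap(I,p[...,0],p[...,1],cv2.INTER_CUBIC)
      a=samp(A);b=samp(B)
      cv2.imwrite(f"pics/rect_{cam}.png",cv2.resize(np.hstack([a,b]),None,fx=2.3,fy=2.3))
      pa=a.mean(1);pb=b.mean(1)
      for i in range(0,len(vs),8):print(round(vs[i]*1000,0),pa[i].round(),pb[i].round()) if cam=="x" else None
```

```text
[ WARN:0@0.073] global loadsave.cpp:1063 imwrite_ Unsupported depth image for selected encoder is fallbacked to CV_8U.
```

View pics/rect_scene.png

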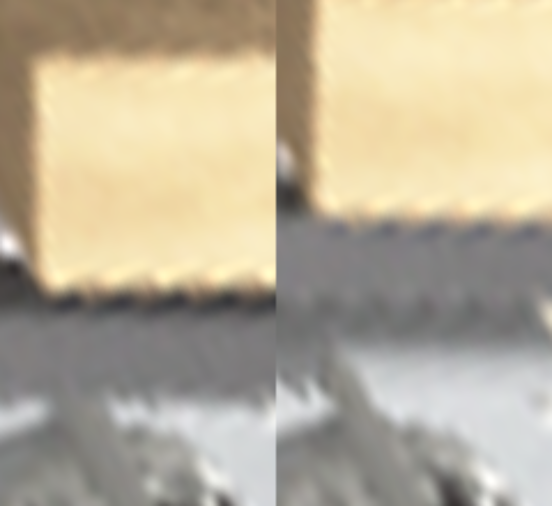

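View pics/rect_top.png

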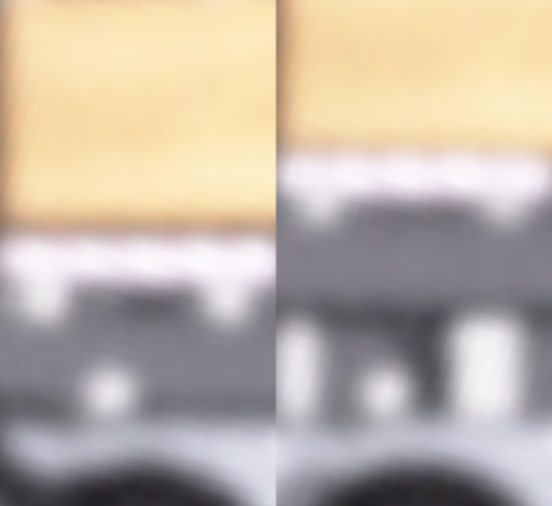

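Run:
```python
from station import *
print(get_obs()['t'],get_obs()['contact_force']);print(hand_in())
```

```text
15.2833 [-0.81820137 -0.76527852 -0.08188531]
the job is handed in; nothing more can be done
None
```

I clamped the block with two lever strokes and handed the job in at 15.3 s of the 56 s allowed; `hand_in` reports no verdict. I pinched the knob and made the first seated clockwise stroke. Then I lifted the lever about 12 mm, swung it back about three serrations, let it drop in and tightened again until the block was firm against the fence. Finally I opened the gripper and moved it clear.

**Clamping force:** all three estimates are close to 30 N and well inside the 15–48 N window.
- Torque about the lever axis rose from about 0.75 to 1.16 Nm, which gives about 30 N.
- Lever angle past first contact gives about 31 N.
- Pad compression in the top picture, about 3 mm, gives about 32 N.

**Spindle turn:** about 1.5 rad, from jaw travel of about 21 mm in the top picture and from the lever angles. The scene picture alone was rougher (18.5–21.7 mm, or 1.3–1.55 rad). A template-match check failed to lock onto the jaw, so I disregarded it.

**Final state:** in the last pictures the lever hub sits at its seated height, the block stands upright and flush against the fence, and the gripper is clear. I could not read the lever lift or the pad force directly. I did not re-measure the bystanders; the glaze jar's shadow in the close-up is where it was, and the arm passed nowhere near the bowl or tape at low height.

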